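# Latch the loaded detector cassette

## Robot

A 6-joint arm with a two-finger parallel gripper is mounted at the origin on the work surface. World frame = base frame: x ahead of the robot, y to its left, z up, the work surface at z = 0. Lengths are in mm, angles in rad, forces in N, time in s.
With the tool pointing down it reaches from about 225 to 725 mm from the base axis. Payload 3.1 kg.
Tool frame: the origin (TCP) lies midway between the tips of the shut fingers; the grasp point (between the pads) lies 19 mm behind it; z points along the fingers, y is the direction in which the jaws open and shut (so a half turn about z gives the same grasp; the last joint's range is limited). The gripper opens to 85 mm and grips with 20 to 120 N. Pads are 22 mm wide; open, the fingers measure 114 mm over their backs; the gripper's body (76 mm by 85 mm) begins 54 mm behind the grasp point. The pads swing forward as they close: fully open they stand 13 mm farther back than shut.
Start: joints at [-1.353, 0.048, 0.099, 1.622, 0, 1.443], TCP at [177.933, -493.92, 231.312] pointing down, gripper open.
Joint ranges: [-2.91, 2.91], [-0.99, 1.94], [-1.21, 1.42], [-2.12, 2.29], [-1.49, 1.47], [-3.14, 3.14]. Speed limits (rad/s): [2.79, 2.79, 3.14, 3.14, 3.14, 3.14].

## Interface

Orientations are given as a 3x3 rotation matrix whose columns are the frame's x, y, z axes.
In Python, from cell import env gives the robot as it stands.
- The arm moves only by the tool arm_command, never from a script. Its argument "plan" is one flat list of numbers, 6 for each row, row after row: the shift along the tool's x, y, z in units of 50 mm (1.0 is 50 mm), then the turn, a rotation vector about the tool's x, y, z in units of 8 degrees (1.0 is 8 degrees). A call has 1 to 12 rows; each row shifts and turns the commanded pose from where the row before left it, along the tool's axes as they then stand; what a row does not reach is not made up. A row lasts 1/8 s, in which the tool goes at most 62.5 mm and 10.7 degrees, less where a joint would pass 70% of its speed; a pose out of reach is approached as far as the arm can. A call is refused whole if a number of a shift passes 1 or a number of a turn 1, either way. A call with a gripper value outside its range is refused whole. "fingers" is the closure in counts, from 0 (fully open) to 255 (shut), set as the call begins (left out, the last holds). The fingers move at their own pace and stop on an object; the grip force is fixed at half the most. Time passes only in rows, so rows that do not move let the fingers close. It gives the time, the measured TCP pose, the force and the opening at its end, in the units of the state.
- env.observe(): the state, without advancing time (a new reading comes with each control period).
- env.grab_frame(name): name is "scene" or "top"; returns (picture, depth): 400x640x3 uint8, red, green, blue; 400x640 float32, mm along the optical axis (not along the pixel's ray), 0 where there is no reading.
- env.calibration(name): a dict with "vfov" (degrees; the focal length in pixels is half the picture's height over the tangent of half this angle, whatever the lens; pixels are square), "cx", "cy" (the principal point, pixels), "R" (3x3) and "t" (3): a world point X has camera coordinates R X + t. Camera axes: x right, y down, z forward; pixel columns grow to the right and rows downward; lengths in mm; the calibration is good to about 2 mm. A picture is of the moment at which its call begins. calibration takes no time and is no camera call.
- env.sign_off(): hands the job in, once; it reports no verdict.
The state is a dict: "clock": time; "joint_pos": joint angles; "dq": joint speeds; "joint_efforts": joint torques, N m; "eef_pos": TCP position; "eef_rot": TCP orientation; "contact_force": force on the tool from outside, world axes, zero at the start; "torque": the same for the moment, N m; "grip_width": opening from 0.0 (shut) to 1.0 (fully open).
Only numpy, scipy, OpenCV 4.12 (cv2) and the standard library are available. Lean on these libraries where they do the work, as an engineer would, in place of code of your own. Each camera call takes 0.05 s, during which the arm holds its last target.

## Task

Close the draw latch on the cassette with the green end cap: swing its wire loop over so that the loop's crossbar drops down behind the keeper on the green cap, then fold the red lever back, away from the cap, until it lies flat and stays there by itself. Leave the latch of the cassette with the blue cap open, just as it is.

Things in the scene. Friction and masses are not known exactly. Their poses are not given: they have to be found in the camera images.
- green_case: Cassette to latch, fixed: flat grey box, green end cap, black strips in its top windows; 250 long, 160 wide, top 45 above the bench (mm). Origin on the bench under the lever hinge; x along its middle to the cap (away from the robot within 0.4 rad), z up. The latch lies along y=0. Keeper on the cap: foot x 52-95, top z 50; post x 54-62; lip out to x 67.5, z 58-63; 36 wide. Cap has a sprung seal.
- green_lever (a joint): Green cassette's lever, rad: 0 upright, grows folding towards the case's -x, 1.571 flat (stop; its top then at z 69 mm). Hinge axis along y at x 0, z 65 mm. Red-gripped plate 30 wide, 7.5 thick, reaching 87 mm from the hinge. Starts -0.09 to 0.12, stays where left. Needs about 3 N at its end; past about 1.3 it snaps over centre by itself if the loop is hooked.
- green_bar (a point): Middle of the loop's crossbar, green cassette: 6 mm wire U, 60 wide, hinged to the lever 30 mm from the lever's hinge; crossbar 93 mm from that pivot. Starts standing about 187 mm above the bench, leaning 5-20 deg to the case's -x on a stop; pushed past upright to +x it falls by itself: crossbar lands on the keeper's foot at x 77-82, z 53, and is drawn under the lip to x 61-65 as the lever folds.
- blue_bar (a point): Middle of the crossbar of the other latch's loop, on the like cassette with the blue end cap and pale empty windows, also open. Not to be moved.

How it is judged (in metres and radians):
On the way, in this order (a step that is already met when the one before it is completed fails the run):
1. the green latch's loop is over the keeper, its crossbar down behind the lip, while the lever is still up (z of green_bar in the frame of green_case below 0.06 m and x of green_bar in the frame of green_case above 0.066 m and value of joint green_lever below 0.6 rad), for 0.2 s.
2. the green latch's lever is flat with the crossbar drawn under the keeper's lip (value of joint green_lever above 1.45 rad and z of green_bar in the frame of green_case below 0.06 m and x of green_bar in the frame of green_case above 0.054 m), for 0.2 s.
At the end, for the whole second after the job is handed in: The green latch's lever lies flat (within 7 degrees of its stop) by itself, its loop's crossbar is held behind the keeper under the lip (below z 60 mm and at x 54 to 70 mm in the case's frame), and the blue latch's crossbar is within 30 mm of where it was (all of step 2 and x of green_bar in the frame of green_case below 0.07 m and distance of blue_bar from where it was at the start of the episode below 0.03 m); the robot touches nothing.
It fails at once if the blue cassette's latch is moved (crossbar more than 30 mm) (distance of blue_bar from where it was at the start of the episode above 0.03 m).
It also fails if it takes over 48 s, if anything falls off the work surface, if the arm or the gripper's body presses on something with over 40 N, if the wrist force passes 120 N, or if a joint passes its speed limit or range.

## Working session

There is one attempt and no reset: what is moved stays moved. The work goes in short steps, Python scripts to look and compute and a tool call to move; the robot and the scene stay as the last step left them, time stands still between calls to the robot, and variables do not carry over. Pictures are saved under pics/ and viewed, and the job is handed in when it is done.

Besides the shell and the picture viewer there is one more tool, called after "Request:" as name(argument=value, ...) on one line, values as JSON. arm_command: Moves the arm, as the interface text tells. Its arguments: {"type":"object","properties":{"plan":{"type":"array"},"fingers":{"type":"number"}},"required":["plan"]}

```bash
mkdir -p pics; ls
cat > h.py <<'E'
import numpy as np, cv2
from cell import env
def cam(n):
    c=env.calibration(n); f=200/np.tan(np.radians(c['vfov']/2)); return f,c['cx'],c['cy'],np.array(c['R']),np.array(c['t'])
def unproj(n,u,v,d):
    f,cx,cy,R,t=cam(n); p=np.stack([(u-cx)/f*d,(v-cy)/f*d,d],-1); return (p-t)@R
def proj(n,X):
    f,cx,cy,R,t=cam(n); p=np.atleast_2d(X)@R.T+t; return np.c_[p[:,0]/p[:,2]*f+cx,p[:,1]/p[:,2]*f+cy]
def grab(n,name):
    im,d=env.grab_frame(n); cv2.imwrite(f'pics/{name}.png',im[:,:,::-1]); np.savez(f'{name}.npz',im=im,d=d); return im,d
E
python3 - <<'E'
from h import *
for n in('scene','top'):
    grab(n,n+'0'); print(env.calibration(n))
print(env.observe())
E
```

```text
pics
{'vfov': 54.466957171491416, 'cx': 317.55210978982046, 'cy': 207.4085863926283, 'R': array([[ 0.39433437,  0.91894476, -0.00639748],
       [ 0.60999897, -0.26695468, -0.74608073],
       [-0.68731481,  0.29030282, -0.66582477]]), 't': array([-211.94740812, -232.86039386, 1107.3477097 ])}
{'vfov': 54.171115442873706, 'cx': 321.4031835982882, 'cy': 205.8993714436938, 'R': array([[-0.01333321, -0.99948015, -0.02935405],
       [-0.99715574,  0.01546861, -0.07376416],
       [ 0.07417988,  0.02828704, -0.99684361]]), 't': array([ 11.26834137, 565.36552875, 722.91700565])}
{'clock': 0.1, 'joint_pos': array([-1.35279549e+00,  4.86706133e-02,  9.77308509e-02,  1.62201263e+00,
        1.74907975e-05,  1.44299702e+00]), 'dq': array([-0.00040967, -0.00021122,  0.00175996, -0.00038082, -0.0001446 ,
       -0.00165807]), 'joint_efforts': array([ 2.56460218e-03, -3.39851332e+01,  3.20936036e+01,  1.58192252e-02,
       -9.62885315e-05, -6.06403354e-07]), 'eef_pos': array([ 177.81919341, -493.36923328,  230.22552655]), 'eef_rot': array([[ 9.40804618e-01,  3.38949064e-01, -4.49233900e-04],
       [ 3.38949236e-01, -9.40802300e-01,  2.10882146e-03],
       [ 2.92142775e-04, -2.13625646e-03, -9.99997676e-01]]), 'contact_force': array([-1.0675481 ,  0.55037175, -0.53871178]), 'torque': array([-0.01577511, -0.01713005,  0.0284616 ]), 'grip_width': 1.001730145696188}
```

View pics/scene0.png

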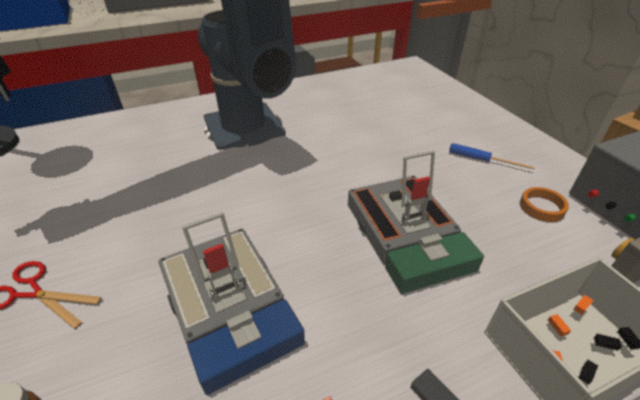

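View pics/top0.png

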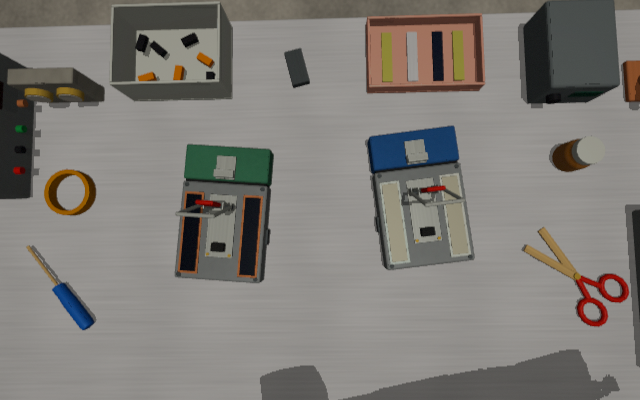

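The scene view shows the green cassette at about (415,235), with its loop standing up to (418,155), and the blue one at about (230,300). In the top view the green case spans u 177-270, v 145-282, with its keeper at (226,167) and its loop bar at about (205,210).

Run:
```python
from h import *
a=np.load('top0.npz');im=a['im'];d=a['d']
c=im[130:300,160:290];cv2.imwrite('pics/c1.png',cv2.resize(c,None,fx=3.4,fy=3.4,interpolation=cv2.INTER_CUBIC)[:,:,::-1])
b=np.load('scene0.npz')
c=b['im'][140:300,335:495];cv2.imwrite('pics/c2.png',cv2.resize(c,None,fx=3.7,fy=3.7,interpolation=cv2.INTER_CUBIC)[:,:,::-1])
v,u=np.mgrid[0:400,0:640]
P=unproj('top',u,v,d)
for nm,(u0,u1) in {'green':(150,300),'blue':(350,490)}.items():
    m=(d>0)&(u>u0)&(u<u1)&(v>110)&(v<300)&(P[...,2]>39)&(P[...,2]<49)
    q=P[m]; print(nm,m.sum(),np.median(q[:,2]))
    h=cv2.convexHull(q[:,:2].astype(np.float32)); r=cv2.minAreaRect(h); print(r,cv2.boxPoints(r))
# green color
hsv=cv2.cvtColor(im,cv2.COLOR_RGB2HSV)
m=(hsv[...,0]>60)&(hsv[...,0]<90)&(hsv[...,1]>100)&(u>150)&(u<300)&(v>110)&(P[...,2]>40)&(P[...,2]<50)
print(m.sum(),cv2.minAreaRect(P[m][:,:2].astype(np.float32)))
for nm,dd,n in(('t',d,'top'),('s',b['d'],'scene')):
    Q=unproj(n,u,v,dd)
    m=(dd>0)&(Q[...,0]>250)&(Q[...,0]<650)&(Q[...,1]>50)&(Q[...,1]<320)&(Q[...,2]>75)&(Q[...,2]<260)
    q=Q[m]; print(n,m.sum(), q.min(0),q.max(0))
    for z0 in range(70,200,10):
        s=q[(q[:,2]>=z0)&(q[:,2]<z0+10)]
        if len(s): print(z0,len(s),s.min(0).round(),s.max(0).round(),s.mean(0).round(1))
```

```text
green 9375 46.33152480069047
((556.0309448242188, 186.259765625), (160.60787963867188, 250.43942260742188), 85.21566772460938) [[424.54974  116.67963 ]
 [674.1166    95.791626]
 [687.51215  255.8399  ]
 [437.9453   276.7279  ]]
blue 9843 46.34291623145054
((578.97412109375, -180.3445587158203), (250.4315185546875, 160.74107360839844), 6.339420795440674) [[ 445.64963  -114.291565]
 [ 463.3984   -274.0497  ]
 [ 712.2986   -246.39755 ]
 [ 694.5498    -86.639404]]
2326 ((630.2587280273438, 178.87741088867188), (159.05955505371094, 96.79609680175781), 86.66657257080078)
top 520 [539.01819521 155.74280506  75.33620988] [570.22673513 217.02576318 191.29352035]
70 5 [561. 167.  75.] [569. 201.  77.] [565.  180.9  76. ]
80 11 [560. 167.  82.] [570. 202.  90.] [564.1 182.8  85.8]
90 45 [559. 156.  91.] [569. 211. 100.] [562.5 184.2  97.3]
100 43 [556. 156. 100.] [570. 212. 110.] [563.  178.9 105.5]
110 26 [554. 156. 110.] [568. 212. 120.] [561.7 180.8 115.1]
120 28 [553. 156. 121.] [567. 213. 130.] [560.8 180.9 125.4]
130 32 [551. 157. 130.] [568. 213. 140.] [558.9 183.4 135.1]
140 33 [549. 15
[... 537 characters left out ...]
  90.] [566.8 183.2  84.7]
90 91 [557. 155.  90.] [575. 212. 100.] [567.1 181.9  96.3]
100 111 [557. 155. 100.] [573. 215. 110.] [566.5 183.2 104.6]
110 96 [557. 154. 110.] [572. 214. 120.] [566.3 183.6 115. ]
120 102 [555. 155. 120.] [571. 215. 130.] [565.6 182.9 125.2]
130 106 [550. 156. 130.] [572. 215. 140.] [564.8 181.4 135.2]
140 107 [548. 156. 140.] [572. 214. 150.] [563.7 182.  145. ]
150 82 [549. 156. 150.] [571. 216. 160.] [561.7 186.  153.3]
160 38 [544. 157. 160.] [555. 215. 170.] [550.3 185.  164.8]
170 39 [542. 156. 170.] [552. 214. 180.] [548.  183.4 175.2]
180 126 [540. 156. 180.] [551. 215. 190.] [545.8 184.6 186.8]
190 4 [545. 173. 190.] [546. 205. 190.] [545.3 186.9 190.2]
```

View pics/c1.png

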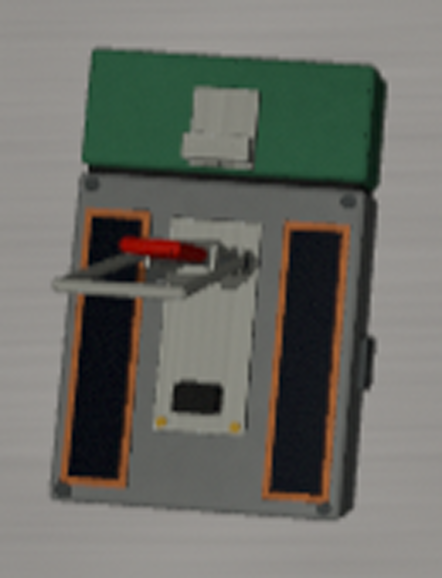

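View pics/c2.png

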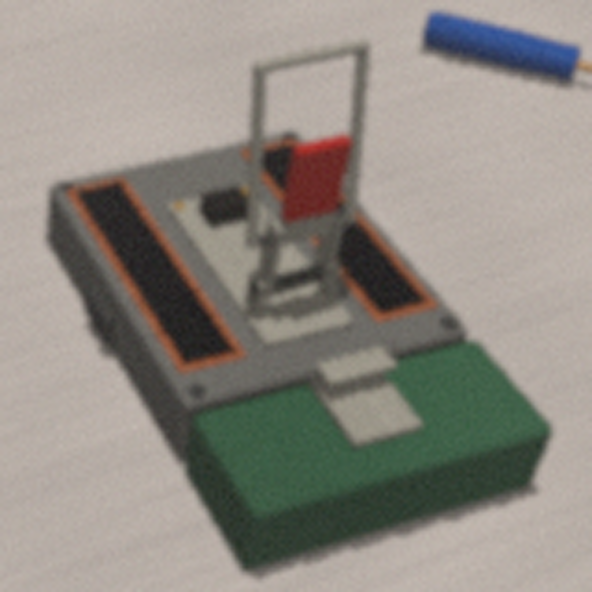

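Run:
```python
from h import *
v,u=np.mgrid[0:400,0:640]
ex=np.array([np.cos(np.radians(-4.784)),np.sin(np.radians(-4.784))]);ey=np.array([-ex[1],ex[0]])
o=np.array([556.03,186.26])
for n in('top','scene'):
    d=np.load(n+'0.npz')['d'];Q=unproj(n,u,v,d)
    xc=(Q[...,:2]-o)@ex; yc=(Q[...,:2]-o)@ey
    print(n)
    for x0 in range(-40,116,3):
        m=(d>0)&(abs(yc)<9)&(xc>=x0)&(xc<x0+3)&(Q[...,2]>20)
        if m.sum(): print(x0,m.sum(),np.percentile(Q[m][:,2],[5,50,95]).round(1))
    m=(d>0)&(abs(yc)<60)&(abs(xc)<115)&(Q[...,2]>48)
    m2=m&(xc>55)&(Q[...,2]<53);print('foot y',yc[m2].min(),yc[m2].max(),yc[m2].mean(), xc[m2].min(),xc[m2].max())
    m2=m&(xc>55)&(Q[...,2]>57)&(Q[...,2]<70);print('lip',m2.sum(),yc[m2].min(),yc[m2].max(),yc[m2].mean(), xc[m2].min(),xc[m2].max(),Q[m2][:,2].mean())
    # lever plate
    m=(d>0)&(abs(yc)<14)&(abs(xc)<40)&(Q[...,2]>110)&(Q[...,2]<170)
    im=np.load(n+'0.npz')['im'].astype(int); r=m&(im[...,0]>1.8*im[...,1])&(im[...,0]>70)
    for z0 in range(110,165,5):
        k=r&(Q[...,2]>=z0)&(Q[...,2]<z0+5)
        if k.sum(): print('red',z0,k.sum(),xc[k].min().round(1),xc[k].max().round(1),xc[k].mean().round(1),yc[k].mean().round(1))
```

```text
top
-40 16 [47.7 49.6 52.2]
-37 15 [46.8 48.2 49.8]
-34 15 [47.7 49.  51.3]
-31 19 [47.7 48.9 50.2]
-28 15 [47.9 49.9 50.8]
-25 15 [48.  49.2 51.1]
-22 17 [47.4 49.  50.7]
-19 14 [47.1 48.6 51.7]
-16 35 [ 48.4 187.5 190.3]
-13 41 [ 47.2 187.8 190.7]
-10 18 [ 48.   49.4 188.3]
-7 15 [46.8 48.7 50.9]
-4 5 [48.7 48.8 50.4]
-1 3 [48.6 48.9 50.1]
2 10 [48.  50.1 96.4]
5 42 [ 49.3 134.  152.6]
8 23 [151.7 152.9 153.8]
11 14 [149.9 151.6 154.2]
17 10 [48.4 49.2 50.8]
20 15 [47.  48.8 50.7]
23 15 [46.9 49.3 51. ]
26 17 [47.1 49.  50.2]
29 14 [47.6 48.8 50.5]
32 15 [44.7 46.4 48.4]
35 13 [44.  45.8 49.4]
38 16 [45.  46.  47.7]
41 16 [45.1 46.5 48.1]
44 12 [44.5 46.1 47.9]
47 17 [44.2 45.9 47.3]
50 11 [44.9 46.3 47.6]
53 15 [40.5 43.6 45.5]
56 16 [40. 41. 43.]
59 20 [41.1 45.  49.2]
62 24 [49.8 53.1 65.3]
65 17 [62.5 64.4 65.8]
68 14 [62.1 63.9 65.2]
71 15 [61.6 62.7 65.9]
74 18 [63.2 64.4 67.3]
77 1 [63.4 63.4 63.4]
80 17 [48.5 51.2 52. ]
83 14 [49.7 51.1 52.4]
86 17 [49.4 50.8 52.9]
89 16 [49.5 51.5 53.3]
92 13 [49.1 50.6 53.1]
95 16 [49.6 51.6 52.9]
98 14 [50.  50.9 52.5]
101 15 [49.9 51.3 
[... 1423 characters left out ...]
50.7 51.2]
92 14 [49.1 50.5 51.6]
95 16 [49.3 50.1 51.8]
98 14 [48.8 50.9 52.3]
101 16 [48.7 50.2 51.5]
104 29 [44.2 46.9 50.3]
107 12 [44.3 45.4 47.3]
110 12 [43.2 46.1 47. ]
113 13 [44.5 45.5 46.9]
foot y -27.113207585225293 44.52039663286814 -1.6413986520947443 63.46590963615556 111.50775079045327
lip 145 -19.362822241371184 17.469806035685753 -2.0289189708473767 64.11624320381596 78.88847958285706 62.88313693009012
red 110 23 11.6 15.1 13.1 -2.2
red 115 25 11.9 15.2 13.6 -1.3
red 120 31 11.8 15.6 13.5 -0.6
red 125 27 12.1 15.0 13.4 -1.7
red 130 25 11.5 15.4 13.6 -1.7
red 135 31 11.5 15.2 13.5 -1.4
red 140 28 12.2 14.6 13.4 -1.2
red 145 31 11.1 15.3 13.3 -2.4
red 150 40 8.0 14.5 11.8 -1.5
```

The measurements agree with the text. The foot ends at 95, the lip at 67.5 (z 63), and the lever is 87 long and stands near 0 rad. The bar is at case x≈-23, z≈187. The case origin is at about (565.5, 184.8) with yaw -4.8°. First I'll shut the fingers and align the yaw to the case.

Request:
arm_command(plan=[0,0,0,0,0,1,0,0,0,0,0,1,0,0,0,0,0,1,0,0,0,0,0,0.07,0,0,0,0,0,0], fingers=255)

```text
clock: 0.72
eef_pos: [177.9, -493.7, 231.0]
eef_rot: [[0.997, -0.081, -0.0], [-0.081, -0.997, 0.001], [-0.0, -0.001, -1.0]]
contact_force: [0.5, -0.9, 0.3]
grip_width: 0.003
```

```bash
cat >> h.py <<'E'
a_=np.radians(-4.784); EX=np.array([np.cos(a_),np.sin(a_),0]);EY=np.array([-np.sin(a_),np.cos(a_),0]);O=np.array([565.5,184.8,0])
def case(p): p=np.asarray(p)-O; return np.stack([p@EX,p@EY,p[...,2]],-1)
def st():
    o=env.observe(); R=o['eef_rot']; print('t',round(o['clock'],2),'case',case(o['eef_pos']).round(1),'yaw',np.degrees(np.arctan2(R[1,0],R[0,0])).round(2),'tz',R[:,2].round(3),'F',np.round(o['contact_force'],1),'g',round(o['grip_width'],2)); return o
E
python3 -c "
from h import *
st()"
```

```text
t 0.72 case [-329.7 -708.5  231. ] yaw -4.64 tz [-0.     0.001 -1.   ] F [ 0.5 -0.9  0.3] g 0.0
```

Request:
arm_command(plan=[0.35,-0.95,0,0,0,0,0.35,-0.95,0,0,0,0,0.35,-0.95,0,0,0,0,0.35,-0.95,0,0,0,0,0.35,-0.95,0,0,0,0,0.35,-0.95,0,0,0,0,0.35,-0.95,0,0,0,0,0.35,-0.95,0,0,0,0,0.35,-0.95,0,0,0,0,0.35,-0.95,0,0,0,0,0.35,-0.95,0,0,0,0,0.35,-0.95,0,0,0,0])

```text
clock: 2.22
eef_pos: [433.8, 44.4, 231.4]
eef_rot: [[0.998, -0.061, 0.001], [-0.061, -0.998, 0.013], [0.0, -0.013, -1.0]]
contact_force: [0.1, -0.2, -0.1]
grip_width: 0.001
```

Request:
arm_command(plan=[0.35,-0.95,0,0,0,0,0.35,-0.95,0,0,0,0,0.35,-0.85,0,0,0,0,0,0,0,0,0,0,0,0,0,0,0,0])

```text
clock: 2.85
eef_pos: [489.6, 104.6, 235.7]
eef_rot: [[0.999, 0.032, -0.004], [0.032, -0.997, 0.072], [-0.002, -0.072, -0.997]]
contact_force: [-0.3, 0.3, 0.3]
grip_width: 0.001
```

```bash
python3 -c "
from h import *
st()
grab('scene','s1');st()
a=np.load('s1.npz');c=a['im'][60:300,300:520];cv2.imwrite('pics/s1c.png',cv2.resize(c,None,fx=2.4,fy=2.4)[:,:,::-1])"
```

```text
t 2.85 case [-68.9 -86.2 235.7] yaw 1.83 tz [-0.004  0.072 -0.997] F [-0.3  0.3  0.3] g 0.0
t 2.9 case [-68.9 -86.4 235.8] yaw 1.8 tz [-0.004  0.072 -0.997] F [0.  0.3 0.2] g 0.0
```

View pics/s1c.png

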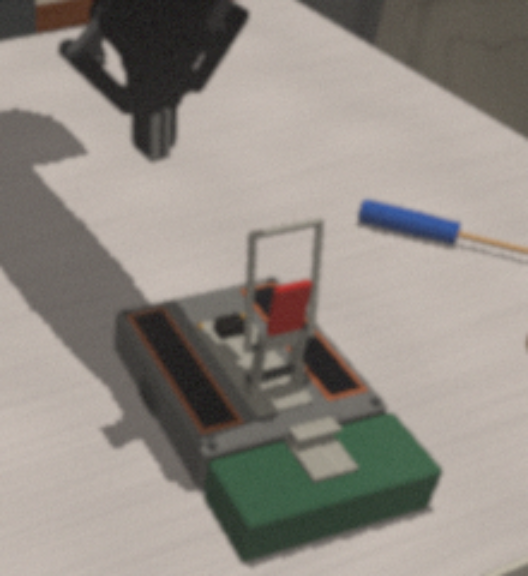

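The gripper stopped short, at case y -86, and has tilted. I'll check the joint limits.

```bash
python3 -c "
from h import *
o=st();print(o['joint_pos'].round(3),o['dq'].round(3),o['joint_efforts'].round(1))"
```

```text
t 2.9 case [-68.9 -86.4 235.8] yaw 1.8 tz [-0.004  0.072 -0.997] F [0.  0.3 0.2] g 0.0
[ 0.03  -0.022  0.036  1.63   0.073  3.14 ] [-0.006 -0.009 -0.005 -0.002  0.003  0.003] [  0.2 -30.8  32.   -0.    0.3  -0. ]
```

Joint 6 is at its 3.14 limit. I'll use the perpendicular yaw instead, with tool y along case +x, and take the tilt out at the same time.

```bash
cat >> h.py <<'E'
from scipy.spatial.transform import Rotation as Ro
RT=np.stack([EY,EX,[0,0,-1]],1)
def rel(target_case,RT=RT):
    o=env.observe();R=np.array(o['eef_rot']); w=Ro.from_matrix(R.T@RT).as_rotvec(degrees=True)/8
    X=O+target_case[0]*EX+target_case[1]*EY+np.array([0,0,target_case[2]])
    print('turn units',w.round(2),'shift units (current axes)',(R.T@(X-o['eef_pos'])/50).round(2),'(aligned axes)',(RT.T@(X-o['eef_pos'])/50).round(2))
E
python3 -c "
from h import *
rel([-70,0,235])"
```

```text
turn units [ -0.43  -0.37 -10.42] shift units (current axes) [ 0.18 -1.71  0.14] (aligned axes) [ 1.73 -0.02  0.02]
```

Request:
arm_command(plan=[0,0,0,-0.04,-0.03,-0.95,0,0,0,-0.04,-0.03,-0.95,0,0,0,-0.04,-0.03,-0.95,0,0,0,-0.04,-0.03,-0.95,0,0,0,-0.04,-0.03,-0.95,0,0,0,-0.04,-0.03,-0.95,0,0,0,-0.04,-0.03,-0.95,0,0,0,-0.04,-0.03,-0.95,0,0,0,-0.04,-0.04,-0.95,0,0,0,-0.04,-0.04,-0.95,0,0,0,-0.03,-0.05,-0.92,0,0,0,0,0,0])

```text
clock: 4.4
eef_pos: [489.7, 104.5, 236.1]
eef_rot: [[0.086, 0.996, 0.002], [0.996, -0.086, -0.002], [-0.002, 0.003, -1.0]]
contact_force: [0.3, -0.1, 0.6]
grip_width: -0.001
```

```bash
python3 -c "
from h import *
o=st();print(o['joint_pos'].round(2));rel([-70,0,235])"
```

```text
t 4.4 case [-68.9 -86.4 236.1] yaw 85.08 tz [ 0.002 -0.002 -1.   ] F [ 0.3 -0.1  0.6] g -0.0
[ 0.08 -0.02  0.04  1.63 -0.    1.73]
turn units [ 0.02  0.01 -0.02] shift units (current axes) [ 1.73 -0.03  0.02] (aligned axes) [ 1.73 -0.02  0.02]
```

Request:
arm_command(plan=[0.58,0,0,0,0,0,0.58,0,0,0,0,0,0.57,0,0,0,0,0,0,0,0.64,0,0,0,0,0,0.64,0,0,0,0,0,0,0,0,0])

```text
clock: 5.15
eef_pos: [495.1, 190.2, 168.5]
eef_rot: [[0.086, 0.996, -0.005], [0.996, -0.086, -0.004], [-0.004, -0.004, -1.0]]
contact_force: [-0.0, 0.6, 1.0]
grip_width: -0.0
```

```bash
python3 -c "
from h import *
st()
for n in('scene','top'): grab(n,n+'2')
a=np.load('scene2.npz')['im'][60:300,300:520];b=np.load('top2.npz')['im'][60:300,110:330];cv2.imwrite('pics/2c.png',cv2.resize(np.hstack([a,b]),None,fx=1.8,fy=1.8)[:,:,::-1])"
```

```text
t 5.15 case [-70.6  -0.5 168.5] yaw 85.08 tz [-0.005 -0.004 -1.   ] F [-0.   0.6  1. ] g -0.0
```

View pics/2c.png

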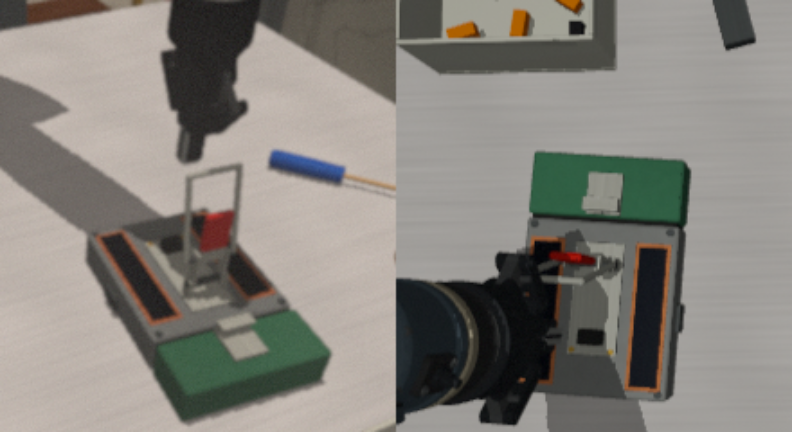

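The tip is behind the bar (left half, about (188,158), with the loop top at (213,172)). Now I'll push the bar towards +x.

Request:
arm_command(plan=[0,0.3,-0.05,0,0,0,0,0.25,0,0,0,0,0,0.2,0,0,0,0,0,0.2,0,0,0,0,0,0.2,0,0,0,0,0,0.2,0,0,0,0,0,0,0,0,0,0,0,0,0,0,0,0])

```text
clock: 6.25
eef_pos: [564.6, 185.5, 174.3]
eef_rot: [[0.084, 0.996, 0.002], [0.996, -0.084, -0.002], [-0.002, 0.002, -1.0]]
contact_force: [-1.3, 0.2, 0.2]
grip_width: -0.004
```

```bash
python3 -c "
from h import *
st()
for n in('scene','top'): grab(n,n+'3')
a=np.load('scene3.npz')['im'][60:300,300:520];b=np.load('top3.npz')['im'][60:300,110:330];cv2.imwrite('pics/3c.png',cv2.resize(np.hstack([a,b]),None,fx=1.8,fy=1.8)[:,:,::-1])"
```

```text
t 6.25 case [ -1.    0.6 174.3] yaw 85.2 tz [ 0.002 -0.002 -1.   ] F [-1.3  0.2  0.2] g -0.0
```

View pics/3c.png

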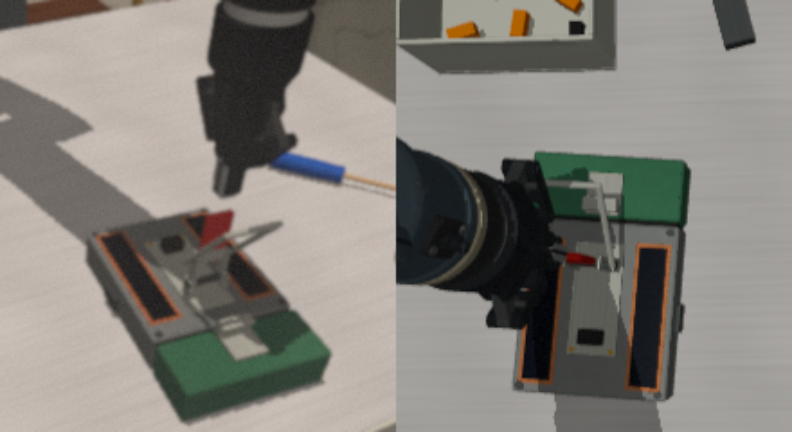

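The loop has gone past upright and is falling towards the cap. Next I'll bring the tip to the cap side of the lever while it settles.

Request:
arm_command(plan=[0,0.3,-0.1,0,0,0,0,0.3,0,0,0,0,0,0.3,0,0,0,0,0,0,0,0,0,0,0,0,0,0,0,0,0,0,0,0,0,0])

```text
clock: 7.1
eef_pos: [609.1, 181.8, 179.7]
eef_rot: [[0.083, 0.997, 0.002], [0.997, -0.083, -0.002], [-0.002, 0.002, -1.0]]
contact_force: [-0.5, -0.3, 0.5]
grip_width: -0.0
```

```bash
python3 -c "
from h import *
st()
for n in('scene','top'): grab(n,n+'4')
a=np.load('scene4.npz')['im'][140:300,360:500];b=np.load('top4.npz')['im'][130:290,170:310];cv2.imwrite('pics/4c.png',cv2.resize(np.hstack([a,b]),None,fx=2.8,fy=2.8,interpolation=cv2.INTER_CUBIC)[:,:,::-1])
v,u=np.mgrid[0:400,0:640]
for n in('scene','top'):
  q=np.load(n+'4.npz');d=q['d'];C=case(unproj(n,u,v,d));im=q['im'].astype(int)
  m=(d>0)&(abs(C[...,1])<35)&(C[...,0]>72)&(C[...,0]<95)&(C[...,2]>52.5)&(C[...,2]<70)
  print(n,m.sum(),C[m].mean(0) if m.sum() else '')
  for y0 in (-24,22):
    for x0 in range(0,100,5):
      k=(d>0)&(C[...,1]>y0-12)&(C[...,1]<y0+12)&(C[...,0]>=x0)&(C[...,0]<x0+5)&(C[...,2]<120)
      if k.sum(): print(y0,x0,C[k][:,2].max().round(1),end='; ')
    print()
  r=(d>0)&(im[...,0]>1.8*im[...,1])&(im[...,0]>70)&(abs(C[...,0])<60)&(abs(C[...,1])<25)&(C[...,2]>75)
  print('red',r.sum(),C[r].mean(0),C[r].min(0),C[r].max(0))
"
```

```text
t 7.1 case [ 43.7   0.6 179.7] yaw 85.21 tz [ 0.002 -0.002 -1.   ] F [-0.5 -0.3  0.5] g -0.0
scene 134 [80.35643174 -0.54963296 56.30567308]
-24 0 119.7; -24 5 104.8; -24 10 93.4; -24 15 89.4; -24 20 88.5; -24 25 85.2; -24 30 81.7; -24 35 80.0; -24 40 77.3; -24 45 74.9; -24 50 72.4; -24 55 71.5; -24 60 66.4; -24 65 65.0; -24 70 64.1; -24 75 60.4; -24 80 57.7; -24 85 51.9; -24 90 51.2; -24 95 50.1; 
22 0 116.5; 22 5 119.4; 22 10 93.3; 22 15 92.8; 22 20 89.8; 22 25 86.2; 22 30 81.5; 22 35 79.4; 22 40 77.8; 22 45 75.3; 22 50 72.5; 22 55 71.3; 22 60 67.0; 22 65 65.7; 22 70 62.8; 22 75 59.0; 22 80 57.6; 22 85 51.4; 22 90 51.5; 22 95 50.6; 
red 284 [  3.54375038  -2.76781543 133.08290968] [ -1.35468855 -15.76886114 110.67475526] [  6.2151138   13.99412642 153.28527496]
top 135 [7.99871369e+01 5.99088288e-02 5.63433153e+01]
-24 0 119.6; -24 5 106.3; -24 10 92.8; -24 15 89.9; -24 20 90.1; -24 25 86.3; -24 30 84.0; -24 35 81.8; -24 40 77.5; -24 45 75.6; -24 50 73.1; -24 55 70.3; -24 60 67.2; -24 65 67.1; -24 70 62.2; -24 75 60.0; -24 80 58.3; -24 85 52.4; -24 90 52.3; -24 95 48.3; 
22 5 95.0; 22 10 93.3; 22 15 90.5; 22 20 88.3; 22 25 84.5; 22 30 83.0; 22 35 81.3; 22 40 77.5; 22 45 74.6; 22 50 72.9; 22 55 70.9; 22 60 69.5; 22 65 65.6; 22 70 62.1; 22 75 60.3; 22 80 58.1; 22 85 53.4; 22 90 53.6; 22 95 48.9; 
red 92 [ -0.93089298  -0.90482405 149.53673115] [ -3.79525639 -14.48754616 119.5611718 ] [  3.00790398  13.21686492 154.94710145]
```

View pics/4c.png

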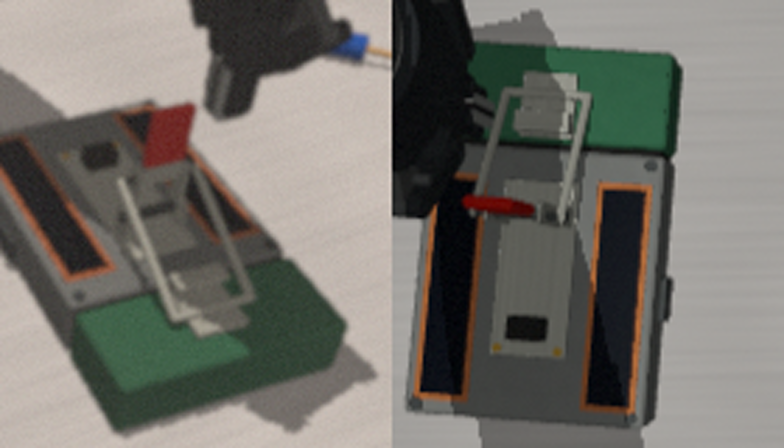

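The crossbar is down behind the lip at case x≈80, with its top at z≈56-58, and the lever is still upright. Step 1 looks met. Now I'll lower the tip in front of the lever and start folding it.

Request:
arm_command(plan=[0,0,0.45,0,0,0,0,0,0.45,0,0,0,0,-0.25,0,0,0,0,0,-0.26,0,0,0,0,0,-0.22,0.02,0,0,0,0,-0.22,0.02,0,0,0,0,-0.2,0.08,0,0,0,0,-0.2,0.08,0,0,0,0,0,0,0,0,0])

```text
clock: 8.32
eef_pos: [541.1, 187.3, 123.5]
eef_rot: [[0.083, 0.997, 0.0], [0.997, -0.083, -0.002], [-0.002, 0.0, -1.0]]
contact_force: [-0.1, -0.0, 0.5]
grip_width: 0.004
```

```bash
python3 -c "
from h import *
st()
for n in('scene','top'): grab(n,n+'5')
a=np.load('scene5.npz')['im'][140:300,360:500];b=np.load('top5.npz')['im'][130:290,170:310];cv2.imwrite('pics/5c.png',cv2.resize(np.hstack([a,b]),None,fx=2.8,fy=2.8,interpolation=cv2.INTER_CUBIC)[:,:,::-1])
"
```

```text
t 8.32 case [-24.5   0.4 123.5] yaw 85.22 tz [ 0.    -0.002 -1.   ] F [-0.1 -0.   0.5] g 0.0
```

View pics/5c.png

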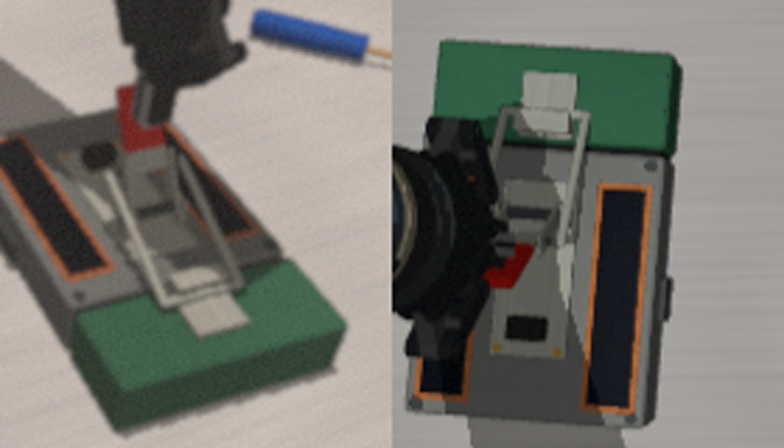

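Folding is under way. I'll check that the bar is going under the lip, not riding over it.

```bash
python3 -c "
from h import *
v,u=np.mgrid[0:400,0:640]
for n in('scene','top'):
  q=np.load(n+'5.npz');d=q['d'];C=case(unproj(n,u,v,d));im=q['im'].astype(int)
  for lo,hi in((-33,-21),(-14,14),(21,33)):
    print(n,lo,hi,end=': ')
    for x0 in range(45,96,3):
      k=(d>0)&(C[...,1]>lo)&(C[...,1]<hi)&(C[...,0]>=x0)&(C[...,0]<x0+3)&(C[...,2]<120)
      if k.sum(): print(x0,np.percentile(C[k][:,2],90).round(1),end='; ')
    print()
  r=(d>0)&(im[...,0]>1.8*im[...,1])&(im[...,0]>70)&(abs(C[...,0])<90)&(abs(C[...,1])<25)&(C[...,2]>65)
  print('red',r.sum(),C[r].mean(0),C[r].min(0),C[r].max(0))
"
```

```text
scene -33 -21: 45 64.4; 48 64.0; 51 63.8; 54 61.6; 57 60.7; 60 59.4; 63 59.5; 66 57.6; 69 55.0; 72 46.7; 75 46.6; 78 46.4; 81 46.5; 84 46.2; 87 46.8; 90 46.0; 93 46.3; 
scene -14 14: 45 42.9; 51 62.1; 54 64.5; 57 64.8; 60 64.6; 63 64.7; 66 64.0; 69 56.1; 72 51.2; 75 51.7; 78 51.5; 81 51.3; 84 51.7; 87 51.7; 90 51.4; 93 51.0; 
scene 21 33: 45 67.4; 48 64.6; 51 62.9; 54 62.4; 57 62.0; 60 61.1; 63 58.5; 66 56.9; 69 56.6; 72 46.4; 75 46.4; 78 46.8; 81 46.8; 84 46.0; 87 46.0; 90 46.2; 93 46.9; 
red 180 [-28.3533693   -5.59124981 117.93791519] [-43.02627315 -15.88700971 104.53384   ] [-19.36904932  15.48418453 141.08576248]
top -33 -21: 45 66.1; 48 65.6; 51 62.2; 54 62.8; 57 61.5; 60 59.7; 63 58.6; 66 57.5; 69 56.8; 72 46.9; 75 46.6; 78 46.9; 81 47.4; 84 47.7; 87 47.3; 90 48.8; 93 47.5; 
top -14 14: 45 42.5; 48 45.4; 51 53.4; 54 65.1; 57 65.4; 60 65.0; 63 65.5; 66 64.7; 69 57.4; 72 52.3; 75 52.3; 78 52.1; 81 52.2; 84 52.7; 87 52.0; 90 53.0; 93 52.2; 
top 21 33: 45 65.7; 48 64.2; 51 62.6; 54 62.1; 57 62.6; 60 59.1; 63 58.0; 66 58.3; 69 54.1; 72 47.8; 75 47.5; 78 47.2; 81 47.1; 84 48.7; 87 47.1; 90 47.0; 93 46.7; 
red 133 [-36.17733295  -8.81788491 128.7225734 ] [-47.8532968  -14.63052627 105.83617387] [-21.63965382   2.04049917 142.48720684]
```

The bar sits at about x 68 with its top at z≈56, below the lip, so it is going under. I'll continue folding.

Request:
arm_command(plan=[0,-0.16,0.13,0,0,0,0,-0.16,0.14,0,0,0,0,-0.12,0.17,0,0,0,0,-0.11,0.18,0,0,0,0,-0.04,0.14,0,0,0,0,-0.04,0.13,0,0,0,0,-0.02,0.09,0,0,0,0,-0.02,0.08,0,0,0,0,0,0,0,0,0])

```text
clock: 9.55
eef_pos: [509.0, 189.8, 70.8]
eef_rot: [[0.084, 0.996, 0.001], [0.996, -0.084, -0.002], [-0.002, 0.002, -1.0]]
contact_force: [0.6, -0.2, -0.2]
grip_width: -0.002
```

```bash
cat > chk.py <<'E'
from h import *
import sys
k_=sys.argv[1]
st()
v,u=np.mgrid[0:400,0:640]
for n in('scene','top'):
  grab(n,n+k_)
  q=np.load(n+k_+'.npz');d=q['d'];C=case(unproj(n,u,v,d));im=q['im'].astype(int)
  for lo,hi in((-33,-21),(-14,14),(21,33)):
    print(n,lo,hi,end=': ')
    for x0 in range(45,84,3):
      k=(d>0)&(C[...,1]>lo)&(C[...,1]<hi)&(C[...,0]>=x0)&(C[...,0]<x0+3)&(C[...,2]<120)
      if k.sum(): print(x0,np.percentile(C[k][:,2],90).round(1),end='; ')
    print()
  r=(d>0)&(im[...,0]>1.8*im[...,1])&(im[...,0]>70)&(C[...,0]<0)&(C[...,0]>-110)&(abs(C[...,1])<17)&(C[...,2]>55)
  if r.sum(): print('red',r.sum(),C[r].mean(0).round(1),C[r].min(0).round(1),C[r].max(0).round(1),'slope',np.polyfit(C[r][:,0],C[r][:,2],1).round(3))
a=np.load(f'scene{k_}.npz')['im'][140:300,360:500];b=np.load(f'top{k_}.npz')['im'][130:290,170:310];cv2.imwrite(f'pics/{k_}c.png',cv2.resize(np.hstack([a,b]),None,fx=2.8,fy=2.8,interpolation=cv2.INTER_CUBIC)[:,:,::-1])
E
python3 chk.py 6
```

```text
t 9.55 case [-56.7   0.3  70.8] yaw 85.19 tz [ 0.001 -0.002 -1.   ] F [ 0.6 -0.2 -0.2] g -0.0
scene -33 -21: 45 58.8; 48 59.6; 51 57.3; 54 57.9; 57 57.5; 60 57.2; 63 57.9; 66 55.2; 69 46.3; 72 46.3; 75 46.3; 78 47.0; 81 47.3; 
scene -14 14: 51 63.9; 54 64.6; 57 65.1; 60 64.2; 63 63.7; 66 63.5; 69 51.6; 72 51.1; 75 51.6; 78 51.8; 81 51.6; 
scene 21 33: 45 59.0; 48 58.6; 51 58.8; 54 58.5; 57 58.3; 60 58.0; 63 58.2; 66 46.8; 69 45.9; 72 45.7; 75 45.7; 78 46.3; 81 46.2; 
red 108 [-60.6  -7.   68.9] [-84.1 -15.8  65. ] [-43.   12.9  73.6] slope [-9.0000e-03  6.8359e+01]
top -33 -21: 45 58.9; 48 58.9; 51 58.9; 54 56.9; 57 57.9; 60 58.7; 63 58.0; 66 47.4; 69 48.8; 72 47.2; 75 47.8; 78 48.3; 81 45.7; 
top -14 14: 45 42.9; 48 50.8; 51 64.6; 54 65.3; 57 65.7; 60 64.6; 63 65.0; 66 52.7; 69 52.6; 72 52.1; 75 52.2; 78 52.6; 81 52.9; 
top 21 33: 45 59.2; 48 59.8; 51 58.9; 54 59.8; 57 57.4; 60 59.6; 63 58.2; 66 46.7; 69 47.1; 72 47.3; 75 47.5; 78 45.2; 81 47.7; 
red 177 [-68.8  -7.3  69.8] [-86.5 -14.5  66.9] [-43.6   6.1  88. ] slope [2.6000e-02 7.1598e+01]
```

View pics/6c.png

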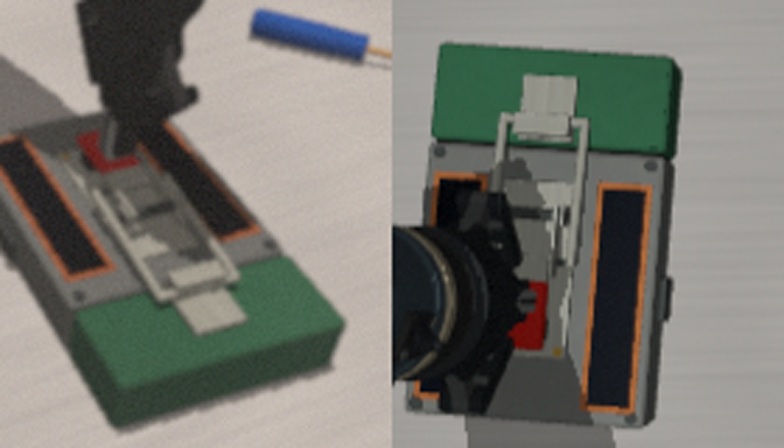

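The lever is flat, with its top at z≈69 and no slope, and the bar is under the lip at x≈62-63. I'll retreat straight up, then back, and check again.

Request:
arm_command(plan=[0,0,-0.3,0,0,0,0,0,-0.8,0,0,0,0,0,-0.9,0,0,0,0,0,-0.9,0,0,0,0,-0.9,0,0,0,0,0,-0.9,0,0,0,0,0,-0.9,0,0,0,0,0,0,0,0,0,0,0,0,0,0,0,0])

```text
clock: 10.78
eef_pos: [375.3, 201.7, 217.2]
eef_rot: [[0.084, 0.996, 0.005], [0.997, -0.084, -0.001], [-0.001, 0.005, -1.0]]
contact_force: [-0.7, 0.6, -0.6]
grip_width: -0.002
```

```bash
python3 chk.py 7
python3 - <<'E'
from h import *
v,u=np.mgrid[0:400,0:640]
for n in('scene','top'):
  r=[]
  for k in '07':
    q=np.load(n+k+'.npz');P=unproj(n,u,v,q['d']);m=(q['d']>0)&(P[...,2]>181)&(P[...,2]<200)&(P[...,0]>500)&(P[...,0]<650)&(P[...,1]<-100)&(P[...,1]>-260)
    r.append((m.sum(),P[m].mean(0).round(1)))
  print(n,'blue bar',r)
E
```

```text
t 10.78 case [-190.9    1.   217.2] yaw 85.21 tz [ 0.005 -0.001 -1.   ] F [-0.7  0.6 -0.6] g -0.0
scene -33 -21: 45 57.7; 48 58.4; 51 58.4; 54 58.5; 57 58.4; 60 58.3; 63 57.9; 66 56.3; 69 47.2; 72 45.9; 75 46.0; 78 47.1; 81 46.7; 
scene -14 14: 51 64.4; 54 64.8; 57 64.9; 60 64.7; 63 63.8; 66 63.0; 69 51.9; 72 51.6; 75 51.7; 78 51.1; 81 51.8; 
scene 21 33: 45 57.7; 48 58.0; 51 57.7; 54 57.8; 57 58.4; 60 57.4; 63 57.6; 66 56.7; 69 46.7; 72 45.9; 75 45.4; 78 46.2; 81 46.1; 
red 211 [-63.1  -1.7  69. ] [-84.6 -15.7  59.4] [-42.4  14.7  71.3] slope [7.0000e-03 6.9435e+01]
top -33 -21: 45 59.5; 48 58.8; 51 58.8; 54 58.2; 57 59.1; 60 59.1; 63 57.4; 66 46.7; 69 47.6; 72 47.6; 75 47.2; 78 47.1; 81 47.2; 
top -14 14: 45 43.4; 48 51.0; 51 65.4; 54 65.6; 57 65.1; 60 65.6; 63 65.4; 66 52.0; 69 52.2; 72 52.4; 75 52.4; 78 52.5; 81 52.2; 
top 21 33: 45 59.8; 48 58.5; 51 58.2; 54 59.4; 57 58.1; 60 58.1; 63 58.4; 66 47.1; 69 47.2; 72 47.8; 75 47.1; 78 46.1; 81 47.3; 
red 397 [-65.   -0.3  69.5] [-86.7 -14.7  65. ] [-43.8  15.2  72.8] slope [1.3000e-02 7.0385e+01]
scene blue bar [(np.int64(191), array([ 558.8, -184. ,  185.1])), (np.int64(190), array([ 558.7, -183.9,  185. ]))]
top blue bar [(np.int64(167), array([ 556.5, -181.8,  186.4])), (np.int64(166), array([ 556.5, -181.6,  186.6]))]
```

View pics/7c.png

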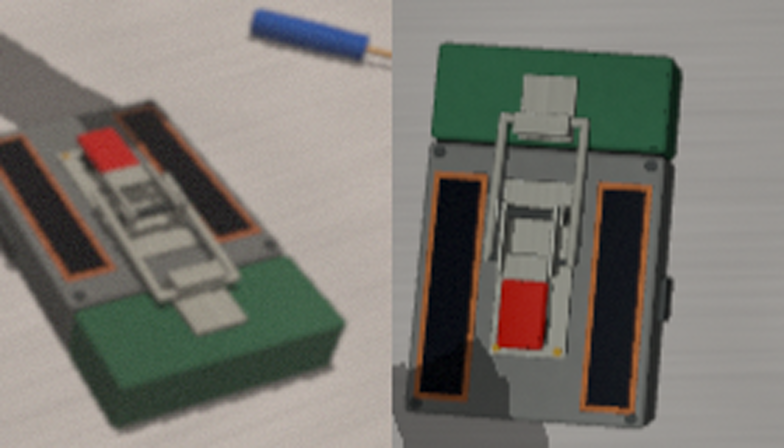

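The lever stays flat by itself and the bar is under the lip. The blue bar hasn't moved, and the arm is clear of everything.

```bash
python3 -c "
from cell import env
print(env.sign_off())"
```

```text
the job is handed in; nothing more can be done
None
```

The green latch is closed and the blue latch is still open as it was. I handed the job in at about 11 s of the 48 s; sign-off gives no verdict.

- **How it was done:** I pushed the green loop past upright with the shut fingers and it fell over the keeper. It landed at case x≈80 mm with the lever still upright. I then folded the lever back along its arc and withdrew the arm.
- **Last checks, with the robot clear:**
  - **Lever:** it lies flat, with its top at z≈69 mm and no slope in either view.
  - **Crossbar:** it is under the lip at x≈62–65 mm, with its top at z≈57–58 mm.
  - **Blue crossbar:** it is within 0.3 mm of its first reading in both views.
  - **Force:** readings at the end of each move never passed about 1.5 N.
- **What went wrong on the way:** my first approach ran joint 6 to its range limit, so the tool stopped 86 mm short and tilted. I turned it by about a quarter turn (83°) to a free orientation and carried on; nothing was touched.
- **Disagreement:** the two cameras' depth readings differed by 1–3 mm, so the positions above are good to about that.

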